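# Shut the sample carrier's gate and drop its latch

### The arm

A 7-joint arm with a two-finger parallel gripper is mounted at the origin on a cart in front of the work surface, level with it; the furniture and walls round the work are solid. World frame = base frame: x ahead of the robot, y to its left, z up, the work surface at z = 0. Lengths are in m, angles in degrees, forces in N, time in s.
With the tool pointing down it reaches from about 0.425 to 0.875 m from the base axis. Payload 4.7 kg.
Tool frame: the origin (TCP) lies on the front face of the gripper's body, between the roots of the fingers; the fingertips stand 70 mm ahead of it and the grasp point (between the pads) lies 51 mm ahead of it; z points along the fingers, x is the direction in which the jaws open and shut, and the axes are right-handed (so a half turn about z gives the same grasp; the last joint's range is limited). The gripper opens to 87 mm and grips with 3 to 60 N. Pads are 19 mm wide; open, the fingers measure 117 mm over their backs; the gripper's body (75 mm by 190 mm) begins 51 mm behind the grasp point.
Start: joints at [67.214, 18.392, -4.016, 83.108, 1.295, 78.541, -3.26], TCP at [0.26, -0.596, 0.292] pointing down, gripper open.
Joint ranges: [-163.93, 163.93], [-17.29, 119.83], [-79.2, 71.16], [3.27, 140.29], [-89.18, 269.18], [5.43, 117.66], [-154.24, 154.24]. Speed limits (degrees/s): [147.25, 147.25, 180, 180, 180, 180, 180].

### API

Orientations are given as [roll, pitch, yaw] about the fixed x, y, z axes, in that order (R = Rz(yaw) Ry(pitch) Rx(roll)).
In Python, from cell import * gives the robot as it stands. The module is installed in compiled form; this text tells all that it offers.
- The arm moves only by the shell command python3 -m crank 'ROWS' [FORCE]. ROWS is JSON, a list of rows, each a list of 7 numbers: the finger opening in mm, from 0 to 87, then the shift along the world's x, y, z in mm, then the turn, a rotation vector about the world's x, y, z in degrees. In form: [[gripper, dx, dy, dz, wx, wy, wz], ...]. A call has 1 to 8 rows; each row is the pose to reach, as a shift and turn from the pose measured when the call began; what a row does not reach only later rows make up. A row lasts 1/10 s, in which the tool goes at most 50 mm and 8.59 degrees, less where a joint would pass 70% of its speed; a pose out of reach is approached as far as the arm can. A call with a gripper value outside its range is refused whole. The fingers move at their own pace and stop on an object; FORCE is the grip in N (left out, the last holds). Time passes only in rows, so rows that repeat a pose let the fingers close. It gives the time, the measured TCP pose, the force and the opening at its end, in the units of the state.
- get_obs(): the state, without advancing time (a new reading comes with each control period).
- read_camera(name): name is "scene" or "top"; returns a dict with "img" (420x560x3 uint8, red, green, blue), "K" (3x3 intrinsics, pixels), "cam_to_world" (4x4, takes a point from camera to world coordinates). Camera axes: x right, y down, z forward; pixel columns grow to the right and rows downward; lengths in m; the calibration is good to about 2 mm. A picture is of the moment at which its call begins. There is no depth.
- sign_off(): hands the job in, once; it reports no verdict.
The state is a dict: "time_s": time; "qpos": joint angles; "joint_velocities": joint speeds; "effort": joint torques, N m; "tool_pos": TCP position; "tool_rot": TCP orientation; "force": force on the tool from outside, world axes, zero at the start; "wrist_torque": the same for the moment, N m; "grip_width": finger opening in m.
Only numpy, scipy, OpenCV 4.12 (cv2) and the standard library are available. Lean on these libraries where they do the work, as an engineer would, in place of code of your own. Each camera call takes 0.05 s, during which the arm holds its last target.

### The job

The blue gate of the white sample carrier stands ajar. Shut it and latch it: the steel latch bar on the gate has to be lifted over the front lip of the dark keeper at the carrier's right front corner (pressing down the red pin on the bar's other end lifts it) and left dropped fully into the keeper's notch, with the gate shut behind it. Leave the pot and dish in the carrier and the bottle beside it standing where they are.

Things in the scene. Friction and masses are not known exactly. Their poses are not given: they have to be found in the camera images.
- carrier: White open-topped carrier, fixed to the bench, 124 deep (x) x 228 wide (y) x 100 mm high. Origin: centre of its underside, on the bench. Its -x is the front, where the gate is; +y is the left as you stand in front of it (hinge side); z up. Offsets given 'in the carrier' are mm in this frame.
- gate_hinge (a point): Point on the gate's vertical hinge axis at bench height, (-66, +100, 0) in the carrier; axes as the carrier's. The gate is a flat blue panel 8 mm thick, 19 to 97 mm above the bench, centred on the hinge axis line; shut, it runs along -y from here for 200 mm, front face at x = -70 in the carrier.
- gate (a joint): Angle of the gate about its vertical hinge (rad): 0 = shut (hard stop), grows as the free right end swings out to the carrier's -x. Light friction (0.03 N m), no spring: it stays where it is left. It starts at 0.35 to 0.75.
- latch (a joint): Angle of the latch bar about its pivot on the gate (rad): 0 = level, down on its rest pin; grows as the right tip rises and the red pin on the left sinks; stop at 0.6. Its own weight returns it to 0 when let go; about 0.6 N on the red pin holds it up. From 0.25 the tip clears the keeper's lip; pressing the red pin down 17 to 20 mm gives 0.31 to 0.37.
- latch_pivot (a point): The bar's pivot on the gate's front, 145 mm from the hinge axis, 85 mm above the bench. The steel bar, 10 mm high and 6 mm thick, reaches 82 mm right and 63 mm left of it; its front face is 8 mm in front of the gate's front face and 12 mm in front of the hinge axis line. A dark round weight (18 mm across, 12 thick) sits on the bar's front 45 mm right of the pivot.
- thumb_pin (a point): Point on top of the red press pin: a round level peg 12 mm in diameter on the bar, 55 mm left of the pivot, 90 mm from the hinge axis, standing out square from the gate to 46 mm in front of the bar's front face. This point is 22 mm in front of the bar's front face, 91 mm above the bench with the bar level. Axes: as the carrier's when both joints read 0; they turn with gate and bar.
- bar_tip (a point): Centre of the bar near its right tip (76 mm from the pivot, 6 mm from the very end); this is the part that drops into the notch.
- notch (a point): Middle of the floor of the keeper's notch, 78 mm above the bench; axes as the carrier's. Keeper: dark steel U bracket, 22 mm wide (y). The notch is open at the top, runs along y, 18 mm from front to back. In front of it a square-faced lip 9 mm thick, top 94 mm above the bench: with the bar down it stops the gate at about 0.11 rad. Latched, the bar tip's centre is 7 mm above this point.
- pot: Clear sample pot with white lid, 67 mm across, 68 mm high, standing loose in the carrier. Origin: centre of its underside.
- dish: Culture dish, 58 mm across, 14 mm high, lying loose in the carrier. Origin: centre of its underside.
- bottle: White bottle with blue cap, 60 mm across, 150 mm high, loose on the bench left of the carrier. Origin: centre of its underside.

How it is judged (in metres and radians):
At the end, for the whole second after the job is handed in: The gate is shut (under 0.06 rad), the bar is level (under 0.06 rad) with its tip in the keeper's notch (within 25 mm of its middle, seen from above), and gate and bar are still (value of joint each of gate, latch below 0.06 rad and horizontal distance between bar_tip and notch below 0.025 m and velocity of joint gate between -0.05 and 0.05 rad/s and velocity of joint latch between -0.05 and 0.05 rad/s); the robot touches nothing.
It fails at once if the bottle is shifted more than 30 mm or tipped (distance of bottle from where it was at the start of the episode above 0.03 m or angle between bottle's own z axis and vertical above 0.4 rad).
It fails at once if the pot in the carrier is shifted more than 30 mm or tipped (distance of pot from where it was at the start of the episode above 0.03 m or angle between pot's own z axis and vertical above 0.4 rad).
It fails at once if the dish in the carrier is shifted more than 30 mm or tipped (distance of dish from where it was at the start of the episode above 0.03 m or angle between dish's own z axis and vertical above 0.4 rad).
It also fails if it takes over 35 s, if anything falls off the work surface, if the arm or the gripper's body presses on something with over 40 N, if the wrist force passes 120 N, or if a joint passes its speed limit or range.

## Working session

There is one attempt and no reset: what is moved stays moved. The work goes in short steps, Python scripts to look and compute and a shell command to move; the robot and the scene stay as the last step left them, time stands still between calls to the robot, and variables do not carry over. Pictures are saved under pics/ and viewed, and the job is handed in when it is done.

```bash
mkdir -p pics
python3 - <<'E'
from cell import *
import cv2
for n in ("scene","top"):
    c=read_camera(n); cv2.imwrite(f"pics/{n}0.png",c["img"][:,:,::-1]); print(n,c["K"].round(1).tolist(),c["cam_to_world"].round(3).tolist())
o=get_obs(); print(o["time_s"],o["tool_pos"],o["tool_rot"],o["force"],o["grip_width"])
E
```

```text
scene [[400.3, 0.0, 287.6], [0.0, 400.3, 212.0], [0.0, 0.0, 1.0]] [[0.448, -0.689, 0.569, 0.093], [-0.894, -0.348, 0.283, 0.083], [0.003, -0.636, -0.772, 0.746], [0.0, 0.0, 0.0, 1.0]]
top [[495.6, 0.0, 277.6], [0.0, 495.6, 214.8], [0.0, 0.0, 1.0]] [[0.009, -0.996, 0.088, 0.509], [-1.0, -0.011, -0.02, 0.34], [0.021, -0.088, -0.996, 1.05], [0.0, 0.0, 0.0, 1.0]]
0.1 [ 0.25997618 -0.59535137  0.29126253] [ 1.79994678e+02  9.70001252e-02 -6.64049268e+01] [-0.8762708   0.23517092 -0.53931223] 0.08698353016263972
```

View pics/scene0.png

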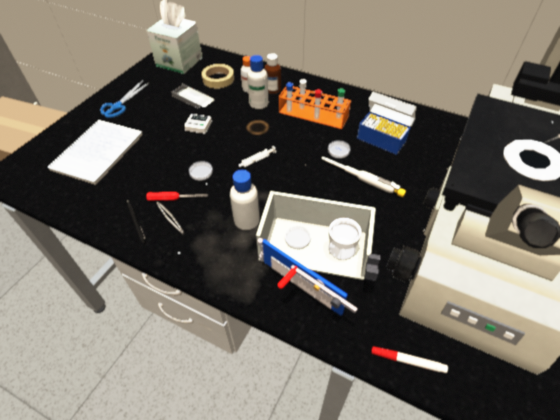

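View pics/top0.png

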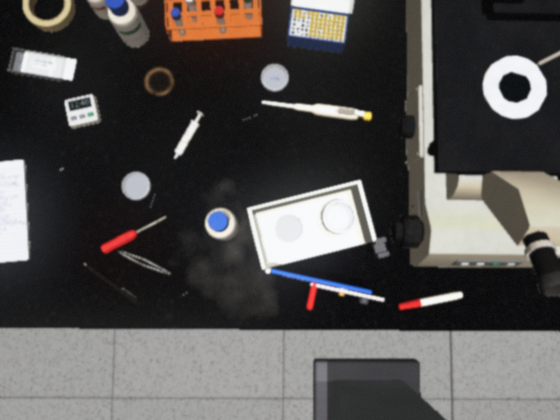

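```bash
cat > h.py <<'E'
import numpy as np, cv2
from cell import *
def ray(c,px,z):
    K=c["K"];T=c["cam_to_world"];d=T[:3,:3]@np.linalg.inv(K)@np.array([px[0],px[1],1.]);o=T[:3,3]
    return o+d*(z-o[2])/d[2]
def proj(c,P):
    T=c["cam_to_world"];p=T[:3,:3].T@(np.asarray(P)-T[:3,3]);q=c["K"]@p;return q[:2]/q[2]
def crop(c,x0,y0,x1,y1,s,name):
    cv2.imwrite(name,cv2.resize(c["img"][y0:y1,x0:x1,::-1],None,fx=s,fy=s,interpolation=cv2.INTER_CUBIC))
E
python3 - <<'E'
from h import *
c=read_camera("top"); crop(c,235,170,415,320,4,"pics/top1.png")
s=read_camera("scene"); crop(s,225,160,405,320,4,"pics/sc1.png")
E
```

```text
(no output)
```

View pics/top1.png

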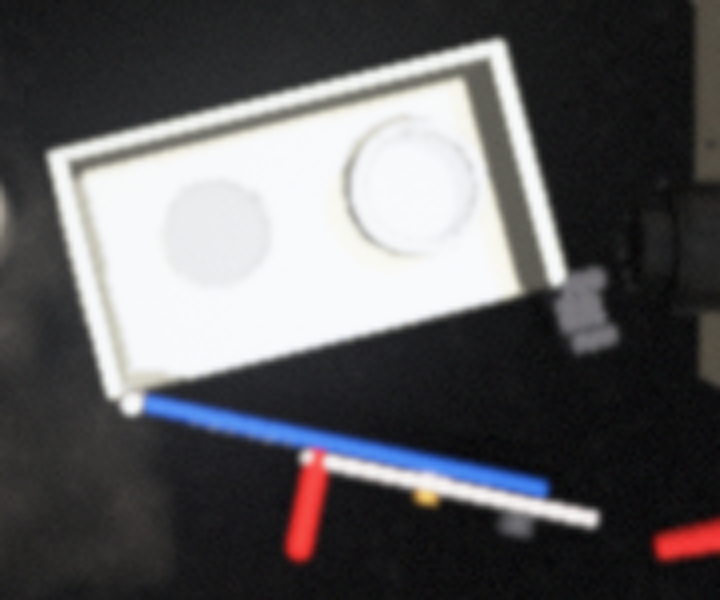

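View pics/sc1.png

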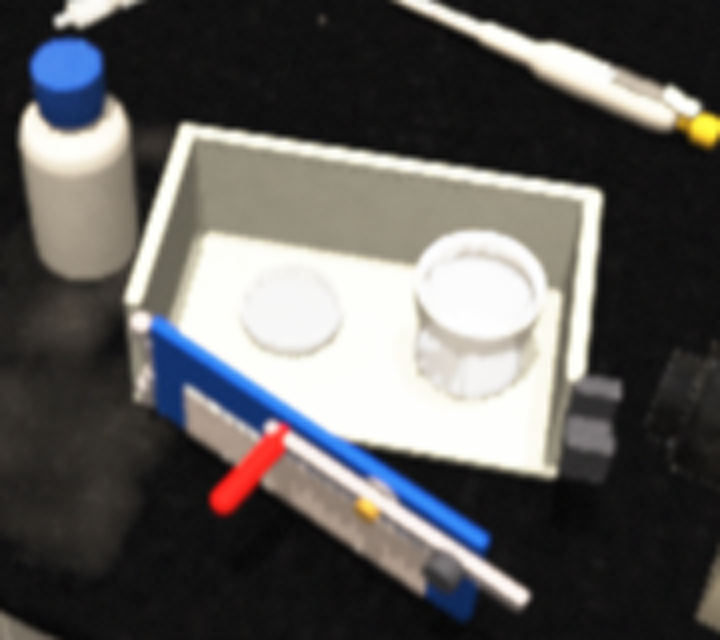

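The top crop shows carrier rim corners at crop px (47,152), (505,38), (108,398), (568,283), hinge cap (131,404), red pin (318,452)–(298,555), bar tip (598,519), gate end (548,488) and keeper (588,310).

Run:
```python
from h import *
c=read_camera("top"); s=read_camera("scene")
f=lambda p:((p[0]+.5)/4-.5+235,(p[1]+.5)/4-.5+170)
px=[(47,152),(505,38),(108,398),(568,283)]
W=np.array([ray(c,f(p),.1)[:2] for p in px])
L=np.array([(62,114),(62,-114),(-62,114),(-62,-114)])/1000
# rigid fit
a=W-W.mean(0); th=np.arctan2((L[:,0]*a[:,1]-L[:,1]*a[:,0]).sum(),(L*a).sum())
R=np.array([[np.cos(th),-np.sin(th)],[np.sin(th),np.cos(th)]]); o=W.mean(0)
print("carrier",o.round(4),"yaw",np.degrees(th).round(2),"res mm",((W-(L@R.T+o))*1000).round(1).tolist())
h=o+R@[-.066,.1]; print("hinge",h.round(4), "cap",ray(c,f((131,404)),.1).round(4))
e=ray(c,f((548,488)),.097)[:2]-h; e2=ray(c,f((598,519)),.09)[:2]-h
for nm,v in(("gate",e),("tip",e2)):
    l=R.T@v; print(nm,l.round(4),np.arctan2(-l[0],-l[1]))
for p in((318,452),(298,555)):
    print("pin",ray(c,f(p),.091).round(4),(R.T@(ray(c,f(p),.091)[:2]-h)).round(4))
# scene check
def l2w(x,y,z): return np.r_[o+R@[x,y],z]
for nm,P in(("FL rim",(-.062,.114,.1)),("BL",(.062,.114,.1)),("BR",(.062,-.114,.1)),("FR",(-.062,-.114,.1))):
    q=proj(s,l2w(*P)); print(nm,((q-[225,160])*4).round())
q=proj(c,l2w(-.066,.1,.1)); print("hinge topcrop",((q-[235,170])*4))
m=cv2.inRange(cv2.cvtColor(c["img"],cv2.COLOR_RGB2HSV),(105,150,80),(125,255,255)); m[:255]=0
ys,xs=np.nonzero(m); P=np.array([ray(c,(x,y),.097)[:2] for x,y in zip(xs,ys)])
l=cv2.fitLine(P.astype(np.float32),cv2.DIST_L2,0,.001,.001).ravel(); v=R.T@l[:2]*np.sign(-l[1]); print("gate angle line",np.arctan2(-v[0],-v[1]),len(P), "hinge offset", np.cross(l[:2],h-l[2:]))
print("bottle",[ray(c,(219,221),.15).round(3)])
```

```text
carrier [0.576  0.2548] yaw 14.54 res mm [[-1.4, -0.0], [-0.5, -0.9], [1.1, 0.4], [0.8, 0.5]]
hinge [0.487 0.335] cap [0.4857 0.339  0.1   ]
gate [-0.0874 -0.1796] 0.45303349251355446
tip [-0.1084 -0.2006] 0.4955556499290789
pin [0.4633 0.2489 0.091 ] [-0.0445 -0.0775]
pin [0.4144 0.2583 0.091 ] [-0.0895 -0.056 ]
FL rim [123. 301.]
BL [181. 122.]
BR [601. 190.]
FR [582. 383.]
hinge topcrop [137.81080017 399.92934458]
gate angle line 0.45203354144932417 481 hinge offset 0.0005509846148185685
bottle [array([0.576, 0.428, 0.15 ])]<stdin>:24: DeprecationWarning: Arrays of 2-dimensional vectors are deprecated. Use arrays of 3-dimensional vectors instead. (deprecated in NumPy 2.0)
```

Run:
```python
from h import *
c=read_camera("top"); s=read_camera("scene")
def tri(a,b):
    P=[];
    for cc,p in((c,a),(s,b)):
        T=np.linalg.inv(cc["cam_to_world"])[:3]; P.append(cc["K"]@T)
    X=cv2.triangulatePoints(P[0],P[1],np.array(a,float).reshape(2,1),np.array(b,float).reshape(2,1)).ravel(); return (X[:3]/X[3]).round(3)
print("ring",tri((515,87),(533,160)))
print("base front-left top corner",tri((413,245),(424,245)))
print("eyepiece",tri((545,250),(541,225)))
print("black disc left-front corner",tri((435,172),(445,185)))
crop(c,360,0,560,420,1.9,"pics/mt.png"); crop(s,370,40,560,420,1.9,"pics/ms.png")
a=cv2.imread("pics/mt.png");b=cv2.imread("pics/ms.png");b=cv2.copyMakeBorder(b,0,a.shape[0]-b.shape[0],0,0,cv2.BORDER_CONSTANT)
m=np.hstack([a,b]);m=cv2.resize(m,None,fx=.75,fy=.75);print(m.shape);cv2.imwrite("pics/m.png",m)
```

```text
ring [ 0.809 -0.087  0.22 ]
base front-left top corner [0.54  0.068 0.18 ]
eyepiece [ 0.525 -0.068  0.333]
black disc left-front corner [0.658 0.054 0.225]
(598, 556, 3)
```

View pics/m.png

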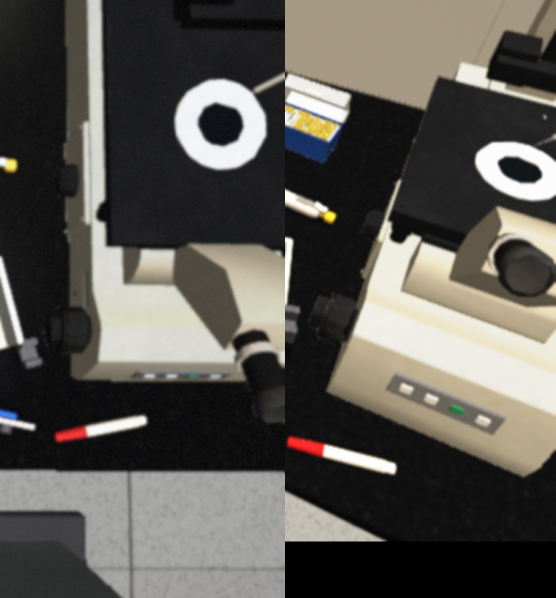

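```bash
python3 -m crank '[[0,0,0,50,0,0,0],[0,0,0,100,0,0,0],[0,0,0,150,0,0,0],[0,10,15,195,0,0,0],[0,30,50,215,0,0,0],[0,55,93,215,0,0,0],[0,80,135,215,0,0,0],[0,105,178,215,0,0,0]]'
```

```text
time_s: 1.2
tool_pos: [0.3658, -0.4159, 0.5075]
tool_rot: [-180.0, -0.0, -66.4]
force: [0.4, 0.4, -0.6]
grip_width: 0.0308
```

```bash
python3 -m crank '[[0,18,45,0,0,0,0],[0,36,90,0,0,0,-3],[0,54,135,0,0,0,-6],[0,68,182,0,0,0,-9],[0,80,230,0,0,0,-12],[0,88,278,0,0,0,-15],[0,92,326,0,0,0,-18],[0,92,374,0,0,0,-21]]'
```

```text
time_s: 2.0
tool_pos: [0.4577, -0.0397, 0.5075]
tool_rot: [-180.0, -0.1, -87.5]
force: [0.3, 0.4, 1.2]
grip_width: 0.0005
```

```bash
python3 -m crank '[[0,-2,48,0,0,0,-2],[0,-4,96,0,0,0,-4],[0,-6,144,0,0,0,-6],[0,-8,190,-10,0,0,-8],[0,-11,230,-35,0,0,-10],[0,-14,265,-70,0,0,-12],[0,-15,292,-110,0,0,-14],[0,-15,292,-158,0,0,-14]]' && python3 -m crank '[[0,0,0,-40,0,0,0],[0,0,0,-80,0,0,0],[0,0,0,-120,0,0,0],[0,0,0,-140,0,0,0],[0,0,0,-150,0,0,0]]'
python3 - <<'E'
from h import *
c=read_camera("top"); s=read_camera("scene")
print(get_obs()["tool_pos"],get_obs()["tool_rot"])
crop(c,235,170,415,320,4,"pics/top2.png"); crop(s,225,160,405,320,4,"pics/sc2.png")
a=cv2.imread("pics/top2.png");b=cv2.imread("pics/sc2.png")
cv2.imwrite("pics/v2.png",cv2.resize(np.hstack([a,b[:600]]),None,fx=.55,fy=.55))
E
```

```text
time_s: 2.8
tool_pos: [0.4413, 0.2574, 0.3494]
tool_rot: [-179.8, 0.2, -101.1]
force: [0.4, 0.7, 0.5]
grip_width: 0.0005
time_s: 3.3
tool_pos: [0.4402, 0.2567, 0.1974]
tool_rot: [-180.0, 0.1, -101.1]
force: [0.3, 0.7, 0.2]
grip_width: 0.0007
[0.44085524 0.25711952 0.19864641] [-1.79943579e+02  1.34210463e-01 -1.01133780e+02]
```

View pics/v2.png

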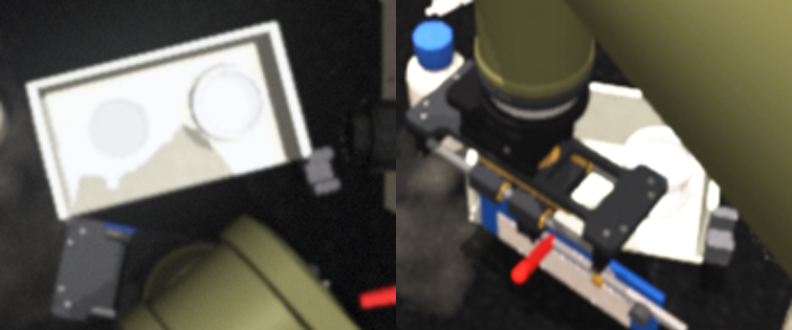

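Run:
```python
from h import *
s=read_camera("scene")
crop(s,240,190,360,290,6,"pics/sc3.png")
for P in((.441,.257,.1286),(.441,.257,.199),(.443,.2525,.091),(.4144,.2583,.091),(.4633,.2489,.091)): print(P,((proj(s,P)-[240,190])*6).round())
```

```text
(0.441, 0.257, 0.1286) [280. 439.]
(0.441, 0.257, 0.199) [281. 304.]
(0.443, 0.2525, 0.091) [296. 504.]
(0.4144, 0.2583, 0.091) [237. 569.]
(0.4633, 0.2489, 0.091) [334. 459.]
```

View pics/sc3.png

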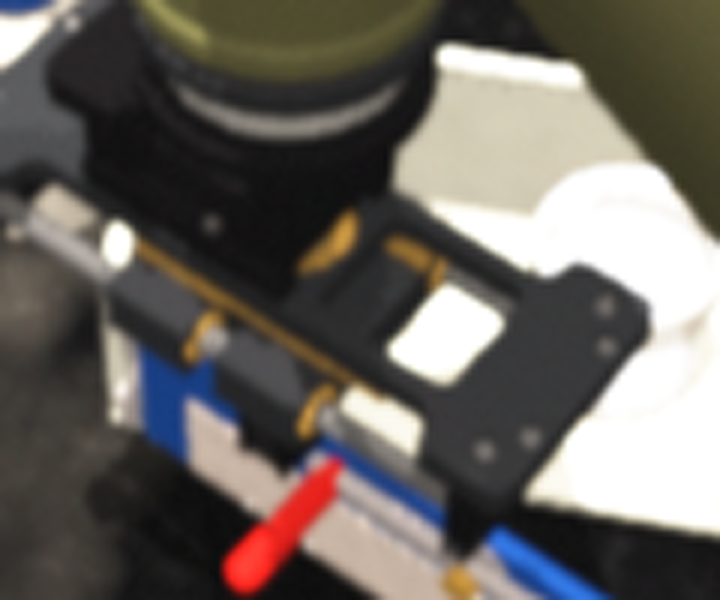

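```bash
python3 -m crank '[[0,2,-4,-15,0,0,0],[0,2,-4,-28,0,0,0],[0,2,-4,-36,0,0,0],[0,2,-4,-42,0,0,0],[0,2,-4,-48,0,0,0],[0,2,-4,-55,0,0,0],[0,2,-4,-55,0,0,0]]'
python3 - <<'E'
from h import *
s=read_camera("scene")
o=get_obs();print(o["tool_pos"],o["force"])
crop(s,240,190,360,290,6,"pics/sc4.png")
E
```

```text
time_s: 4.15
tool_pos: [0.4431, 0.2535, 0.144]
tool_rot: [-179.9, 0.2, -101.1]
force: [-1.5, -0.5, 0.2]
grip_width: 0.0004
[0.44327469 0.25361944 0.14451853] [-0.42396719  0.71173195  0.88067742]
```

View pics/sc4.png

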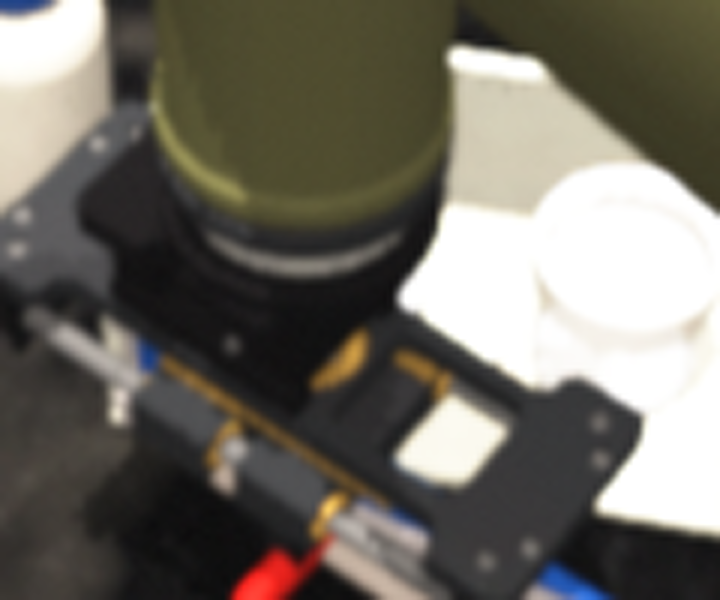

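Run:
```python
from h import *
s=read_camera("scene");c=read_camera("top")
o=get_obs();print(o["force"])
crop(s,240,220,400,330,5,"pics/sc5.png")
crop(c,235,220,415,320,4,"pics/top5.png")
for P in((.4144,.2583,.085),(.4144,.2583,.067)): print(((proj(s,P)-[240,220])*5).round())
```

```text
[-0.97695372 -0.77516404  2.1494507 ]
[198. 332.]
[199. 356.]
```

View pics/sc5.png

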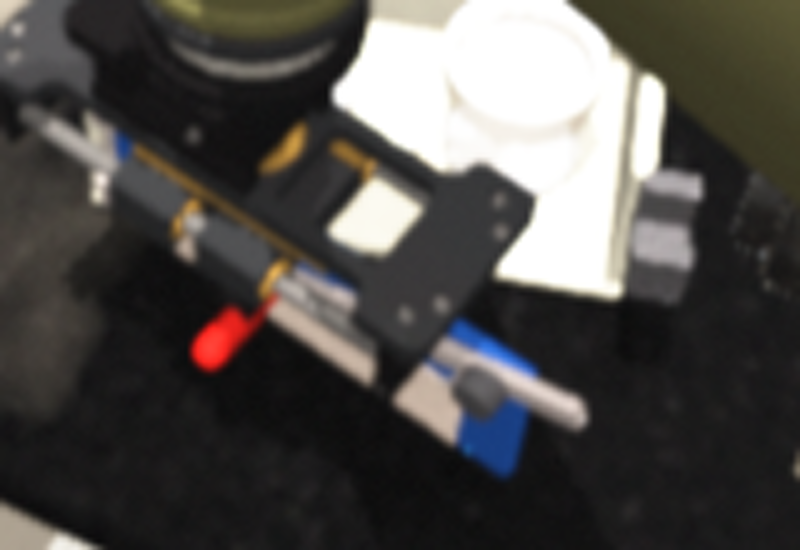

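View pics/top5.png

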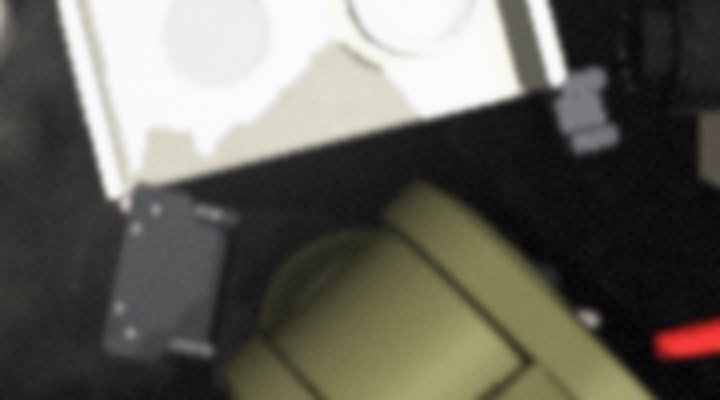

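Run:
```python
from h import *
s=read_camera("scene"); h=np.array([.4865,.336]);yw=np.radians(14.54)
def fr(t):
    g=yw-np.pi/2-t; return np.array([np.cos(g),np.sin(g)]),np.array([-np.cos(yw-t)*1,-np.sin(yw-t)])
u,n=fr(.452); o=get_obs(); p=o["tool_pos"]; d=p[:2]-h
a,f=d@u,d@n; print("along,front",a,f,"force",o["force"])
T=s["cam_to_world"]; r=T[:3,:3]@np.linalg.inv(s["K"])@np.array([240+577/5,220+418/5,1]); o3=T[:3,3]
k=((h+.009*n-o3[:2])@n)/(r[:2]@n); X=o3+r*k; print("bar end",X,(X[:2]-h)@u)
for t in np.arange(.452,-.06,-.05):
    for ff in (f,):
        u,n=fr(t); q=h+a*u+ff*n; print(round(t,3),((q-p[:2])*1000).round(1),"turn",round(np.degrees(.452-t),1))
print("inward dir at shut",-fr(0)[1])
```

```text
along,front 0.08898520456984797 0.025861452163939053 force [-0.13204706  1.33285582  0.78796218]
bar end [0.4337717  0.11919726 0.10615712] 0.22294102357170922
0.452 [0. 0.] turn 0.0
0.402 [ 4.2 -2. ] turn 2.9
0.352 [ 8.4 -3.9] turn 5.7
0.302 [12.8 -5.5] turn 8.6
0.252 [17.2 -6.9] turn 11.5
0.202 [21.7 -8.1] turn 14.3
0.152 [26.2 -9. ] turn 17.2
0.102 [30.8 -9.7] turn 20.1
0.052 [ 35.4 -10.2] turn 22.9
0.002 [ 40.  -10.5] turn 25.8
-0.048 [ 44.6 -10.5] turn 28.6
inward dir at shut [0.96797261 0.25105584]
```

```bash
python3 -m crank '[[0,0,0,-4,0,0,0],[0,4,-2,-4,0,0,3],[0,8,-4,-4,0,0,6],[0,13,-5.5,-4,0,0,9],[0,17,-7,-4,0,0,11.5],[0,22,-8,-4,0,0,14],[0,26,-9,-4,0,0,17],[0,26,-9,-4,0,0,17]]'
python3 - <<'E'
from h import *
s=read_camera("scene")
o=get_obs();print(o["tool_pos"],o["force"])
crop(s,240,200,400,310,5,"pics/sc6.png")
E
```

```text
time_s: 5.15
tool_pos: [0.4703, 0.2447, 0.1412]
tool_rot: [-179.8, 0.3, -84.2]
force: [0.1, 0.2, 0.7]
grip_width: 0.0004
[0.46991048 0.24484845 0.14119211] [ 1.09997076  0.52177346 -0.13915034]
```

View pics/sc6.png

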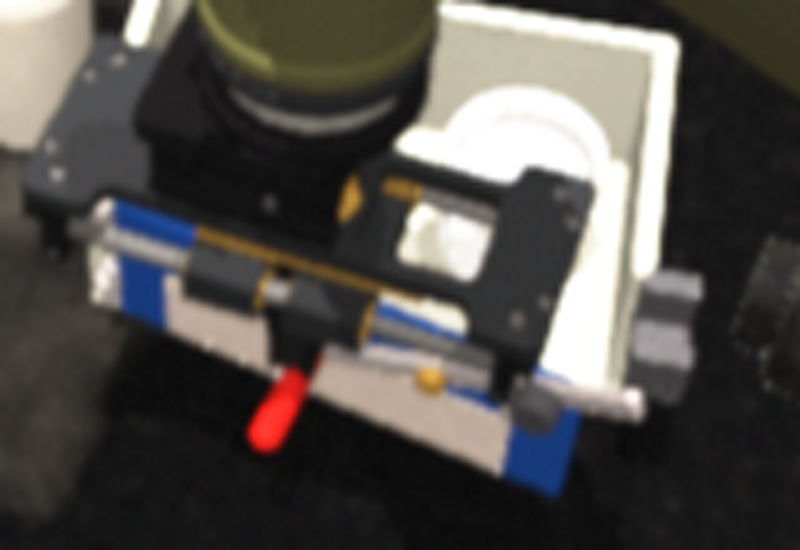

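```bash
cat >> h.py <<'E'
h=np.array([.4865,.336]);yw=np.radians(14.54)
def fr(t):
    g=yw-np.pi/2-t; return np.array([np.cos(g),np.sin(g)]),-np.array([np.cos(yw-t),np.sin(yw-t)])
def est(s,corner,barend):
    X=ray(s,corner,.019)[:2]-h; l=np.array([[np.cos(yw),np.sin(yw)],[-np.sin(yw),np.cos(yw)]])@X
    t=np.arctan2(-l[0],-l[1])-.004/.2; print("gate",t,np.hypot(*X))
    u,n=fr(t);T=s["cam_to_world"]; r=T[:3,:3]@np.linalg.inv(s["K"])@np.array([*barend,1]); o3=T[:3,3]
    k=((h+.012*n-o3[:2])@n)/(r[:2]@n); X=o3+r*k; print("bar end face",X,(X[:2]-h)@u,"phi",np.arctan2(X[2]-.085,(X[:2]-h)@u-.145))
E
python3 - <<'E'
from h import *
s=read_camera("scene")
est(s,(240+555/5,200+496/5),(240+642/5,200+410/5))
E
```

```text
gate 0.24035658340127566 0.2006737259002742
bar end face [0.4774956  0.11261917 0.11775351] 0.22323994701590863 phi 0.3964620071642718
```

```bash
python3 -m crank '[[0,3,-0.5,0,0,0,2],[0,6,-1,0,0,0,4],[0,9,-1,0,0,0,5.5],[0,12,-1.5,0,0,0,7],[0,15,-1,0,0,0,8.5],[0,17,-0.5,0,0,0,9],[0,17,-0.5,0,0,0,9]]'
python3 - <<'E'
from h import *
s=read_camera("scene")
o=get_obs();print(o["tool_pos"],o["force"])
crop(s,240,200,400,310,5,"pics/sc7.png")
E
```

```text
time_s: 5.95
tool_pos: [0.4871, 0.2445, 0.1412]
tool_rot: [-179.8, 0.3, -75.2]
force: [-0.4, 0.5, 0.6]
grip_width: 0.0005
[0.48693038 0.24452954 0.14124236] [ 0.30993892  0.11686494 -0.65968419]
```

View pics/sc7.png

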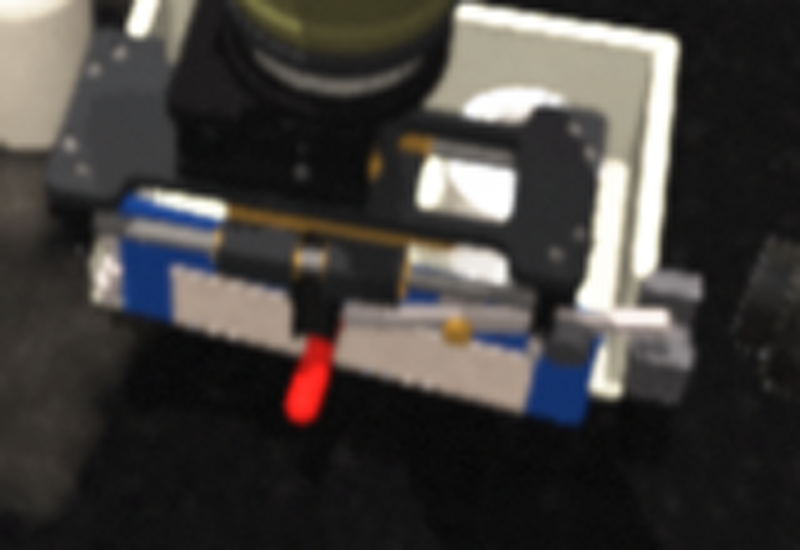

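```bash
python3 - <<'E'
from h import *
s=read_camera("scene")
est(s,(240+582/5,200+424/5),(240+668/5,200+328/5))
o=get_obs();d=o["tool_pos"][:2]-h
for t in(0,.05,.08): u,n=fr(t);print(t,d@u,d@n)
E
python3 -m crank '[[0,2,0.5,0,0,0,0],[0,4,1,0,0,0,0],[0,6,1.5,0,0,0,0],[0,6,1.5,0,0,0,0]]'
python3 - <<'E'
from h import *
s=read_camera("scene")
o=get_obs();print(o["tool_pos"],o["force"])
crop(s,240,200,400,310,5,"pics/sc8.png")
E
```

```text
gate 0.06409476014210769 0.2018447279111037
bar end face [0.5165863  0.11564078 0.11417784] 0.2220796464993051 phi 0.3618718536063593
0 0.08860282335877262 0.022689888843956594
0.05 0.08962611469656834 0.01823323688472638
0.08 0.09013270103041347 0.01553665240195172
time_s: 6.45
tool_pos: [0.4932, 0.2462, 0.1413]
tool_rot: [-179.8, 0.3, -75.2]
force: [0.1, 0.3, 1.1]
grip_width: 0.0007
[0.4930574  0.24621679 0.14128562] [ 0.383314   -0.54747133 -0.72578093]
```

View pics/sc8.png

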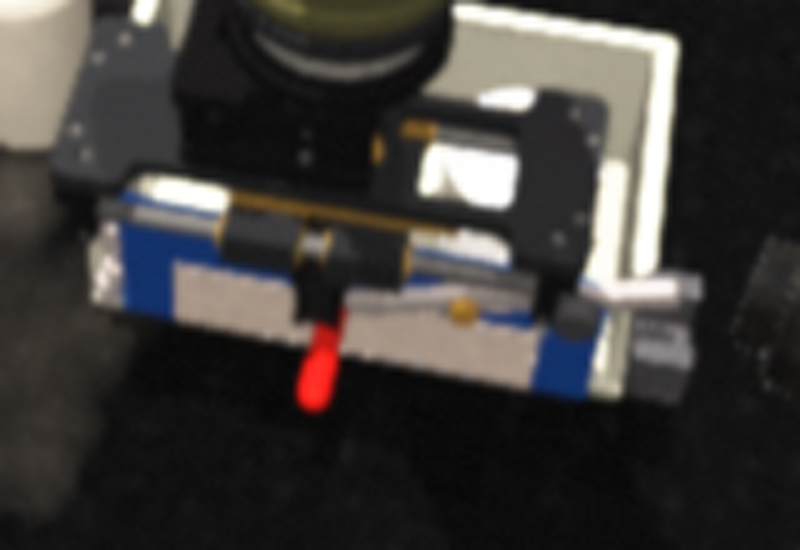

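Gate end corner is now at (595,398), and the bar tip hangs over the keeper at (680,292). I'll push on until it meets the stop.

```bash
python3 -m crank '[[0,1.5,0.4,0,0,0,0],[0,3,0.8,0,0,0,0],[0,4,1,0,0,0,0],[0,4,1,0,0,0,0]]'
python3 - <<'E'
from h import *
s=read_camera("scene")
o=get_obs();print(o["tool_pos"],o["force"])
est(s,(240+595/5,200+398/5),(240+700/5,200+298/5))
crop(s,240,200,400,310,5,"pics/sc9.png")
E
```

```text
time_s: 6.9
tool_pos: [0.4952, 0.2469, 0.1411]
tool_rot: [180.0, 0.2, -75.2]
force: [-6.2, -2.7, 5.2]
grip_width: 0.0004
[0.49514415 0.24691401 0.14104519] [-6.97027557 -2.24873311  5.6022328 ]
gate -0.0019996667791891513 0.2051792299462786
bar end face [0.53341156 0.10917189 0.11564562] 0.23131728527302317 phi 0.3411528582423613
```

View pics/sc9.png

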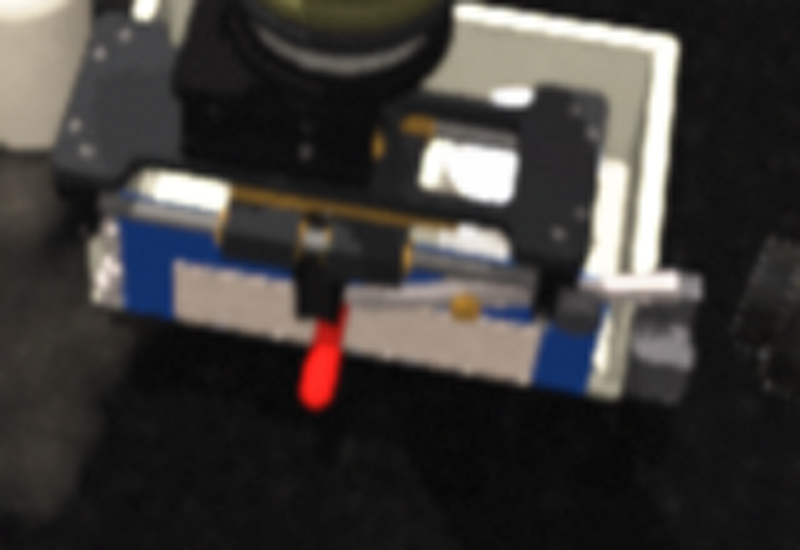

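```bash
python3 -m crank '[[0,0,0,5,0,0,0],[0,0,0,10,0,0,0],[0,0,0,15,0,0,0],[0,0,0,20,0,0,0],[0,0,0,23,0,0,0],[0,0,0,23,0,0,0]]'
python3 - <<'E'
from h import *
s=read_camera("scene")
o=get_obs();print(o["tool_pos"],o["force"])
crop(s,240,200,400,310,5,"pics/sc10.png")
E
```

```text
time_s: 7.55
tool_pos: [0.4952, 0.2468, 0.1645]
tool_rot: [180.0, 0.2, -75.2]
force: [-2.2, -0.2, 1.1]
grip_width: 0.0002
[0.49524538 0.24679821 0.1643785 ] [-1.72747802 -0.85089197  1.75863301]
```

View pics/sc10.png

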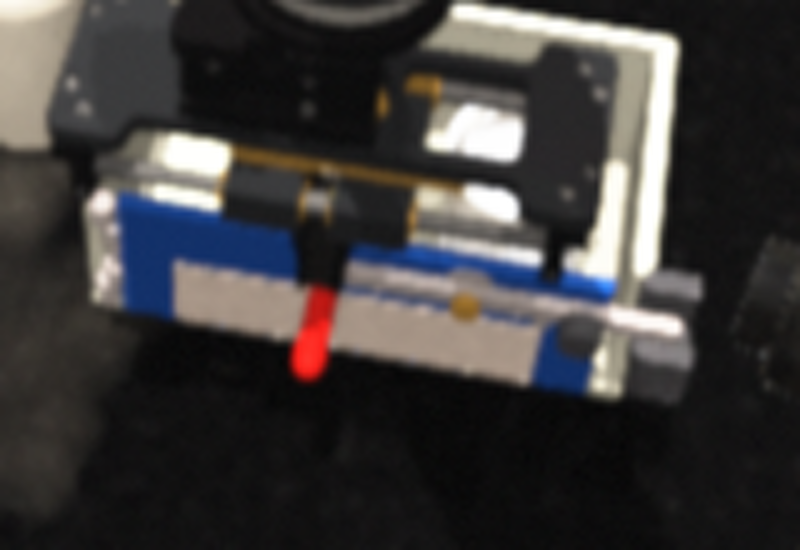

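The bar has dropped: its tip (675,327) sits between the keeper's uprights. Next I back off slightly and rise.

```bash
python3 -m crank '[[0,-3,-0.8,1,0,0,0],[0,-3,-0.8,15,0,0,0],[0,-3,-0.8,50,0,0,0],[0,-3,-0.8,100,0,0,0],[0,-3,-0.8,150,0,0,0],[0,-30,0,200,0,0,0],[0,-60,0,240,0,0,0],[0,-60,0,240,0,0,0]]'
python3 -m crank '[[0,-5,-45,0,0,0,0],[0,-10,-90,10,0,0,0],[0,-10,-135,20,0,0,0],[0,-5,-180,30,0,0,0],[0,0,-225,40,0,0,0],[0,0,-270,40,0,0,0],[0,0,-270,40,0,0,0]]'
python3 - <<'E'
from h import *
s=read_camera("scene");c=read_camera("top")
o=get_obs();print(o["tool_pos"],o["force"])
crop(s,225,160,405,320,4,"pics/s11.png"); crop(c,225,170,405,320,4,"pics/t11.png")
E
```

```text
time_s: 8.4
tool_pos: [0.4335, 0.2507, 0.4107]
tool_rot: [-179.4, 0.1, -75.0]
force: [0.0, 1.0, -0.1]
grip_width: 0.0005
time_s: 9.1
tool_pos: [0.4333, -0.0266, 0.4504]
tool_rot: [-179.5, 0.0, -75.6]
force: [-1.1, 0.1, 0.2]
grip_width: 0.0006
[ 0.43354591 -0.02011741  0.45061442] [ 0.22039053  0.08882066 -0.45127065]
```

View pics/s11.png

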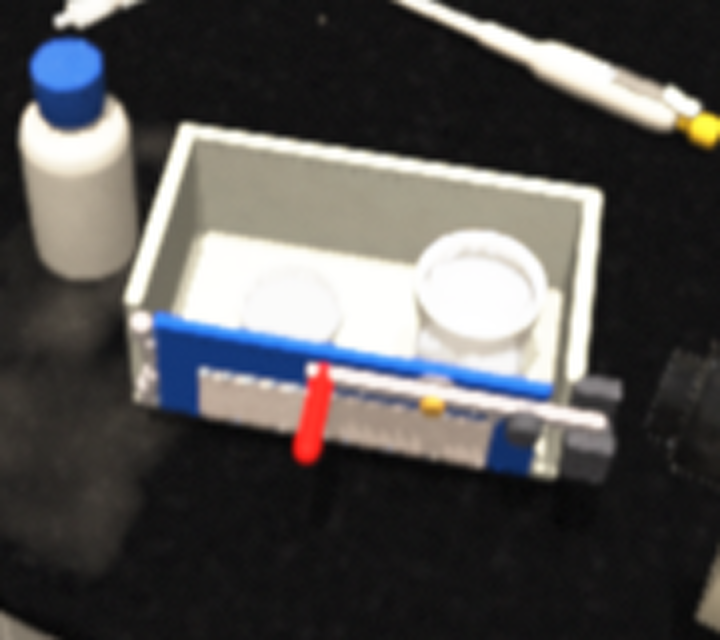

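View pics/t11.png

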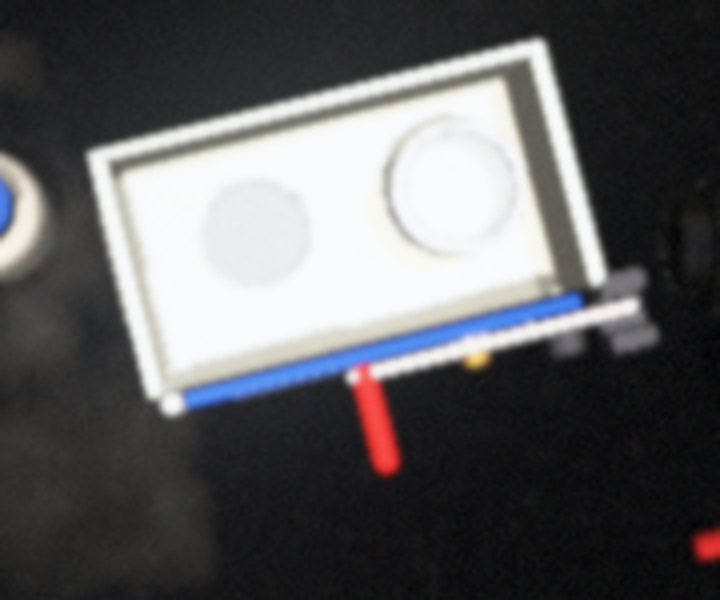

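Both views show the gate flush, with the bar tip in the notch between the keeper's uprights (top crop (630,308)). The bottle, pot and dish are at their original pixels. One numeric check, then I hand in.

Run:
```python
from h import *
s=read_camera("scene");c=read_camera("top")
m=cv2.inRange(cv2.cvtColor(c["img"],cv2.COLOR_RGB2HSV),(105,150,80),(125,255,255)); m[:240]=0; m[:,:260]=0
ys,xs=np.nonzero(m); P=np.array([ray(c,(x,y),.097)[:2] for x,y in zip(xs,ys)],np.float32)
l=cv2.fitLine(P,cv2.DIST_L2,0,.001,.001).ravel(); v=l[:2]*np.sign(-l[1]); print("gate",yw-np.pi/2-np.arctan2(v[1],v[0]))
u,n=fr(0);T=s["cam_to_world"];o3=T[:3,3]
for p in((312,371),(605,421)): # bar centreline ends
    r=T[:3,:3]@np.linalg.inv(s["K"])@np.array([225+p[0]/4,160+p[1]/4,1]);k=((h+.012*n-o3[:2])@n)/(r[:2]@n);X=o3+r*k;print("bar",X.round(4),((X[:2]-h)@u).round(4))
o=get_obs();print(o["force"],o["joint_velocities"])
sign_off()
```

```text
gate -0.008128911959462082
bar [0.4966 0.2493 0.0931] 0.0864
bar [0.5321 0.1124 0.0955] 0.2279
[-0.46199124  0.72003883  0.74860816] [-0.47754175 -0.2189747  -0.61300147 -0.11539838  0.11312369  0.10343958
  0.02200108]
the job is handed in; nothing more can be done
```

The gate is shut and latched, and the job was handed in about 9 s into the 35 s allowed; hand-in reports no verdict.

**What I did:** I pressed the red pin down about 20 mm with the closed fingertips. I then swept the gate shut along its hinge arc until it met its stop, at about 7 N. The fingers rose while still against the gate, so the bar dropped into the keeper's notch. Then I moved the arm clear.

**Last checks:**
- **Gate:** it reads −0.008 rad, which is shut within measuring error.
- **Bar:** it is level to about 0.02 rad, and the pictures show its tip between the keeper's uprights. The bar's height came out 3 to 5 mm above the top-edge height of 90 mm, at both ends. I took this as calibration or pixel-picking error.
- **Other objects:** the bottle, pot and dish look unmoved in both views, by comparing their pixel positions by eye.
- **Robot:** it touches nothing, and the force readings are at noise level.

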